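# Seat the drive sled and tighten the dock's ratchet knob until it clicks

## Robot

A 6-joint arm with a two-finger parallel gripper is mounted at the origin on the work surface. World frame = base frame: x ahead of the robot, y to its left, z up, the work surface at z = 0. Lengths are in mm, angles in degrees, forces in N, time in s.
With the tool pointing down it reaches from about 325 to 775 mm from the base axis. Payload 5.5 kg.
Tool frame: the origin (TCP) lies on the mounting face of the last link; the fingertips stand 182 mm ahead of it and the grasp point (between the pads) lies 163 mm ahead of it; z points along the fingers, y is the line along which they close (so a half turn about z gives the same grasp; the last joint's range is limited). The gripper opens to 88 mm and grips with 3 to 60 N. Pads are 20 mm wide; open, the fingers measure 115 mm over their backs; the gripper's body (75 mm by 178 mm) begins 61 mm behind the grasp point.
Start: joints at [72.726, 5.22, 70.514, -0, 104.267, -3.249], TCP at [145.421, 582.126, 404.631] pointing down, gripper open.
Joint ranges: [-164.24, 164.24], [-49.07, 125.15], [9.68, 141.18], [-86.29, 266.29], [3.28, 154.24], [-151.56, 151.56]. Speed limits (degrees/s): [147.25, 147.25, 172.46, 180, 180, 180].

## Interface

Orientations are given as a 3x3 rotation matrix whose columns are the frame's x, y, z axes.
In Python, from station import manip gives the robot as it stands. The module is installed in compiled form; this text tells all that it offers.
- The arm moves only by the tool step_arm, never from a script. Its argument "increments" is a list of rows, each an object of numbers: "tx", "ty", "tz": the shift along the world's x, y, z in mm; "ax", "ay", "az": the turn, a rotation vector about the world's x, y, z in rad. A call has 1 to 20 rows; each row is the pose to reach, as a shift and turn from the pose commanded when the call began; what a row does not reach only later rows make up. A row lasts 1/12 s, in which the tool goes at most 41.7 mm and 7.16 degrees, less where a joint would pass 70% of its speed; a pose out of reach is approached as far as the arm can. A call with a gripper value outside its range is refused whole. "grip" is the finger opening in mm, from 0 to 87.8, set as the call begins (left out, the last holds). The fingers move at their own pace and stop on an object; "grip_force" is the grip in N (left out, the last holds). Time passes only in rows, so rows that repeat a pose let the fingers close. It gives the time, the measured TCP pose, the force, the opening and the grip force at its end, in the units of the state.
- manip.state(): the state, without advancing time (a new reading comes with each control period).
- manip.snapshot(name): name is "side" or "top" or "wrist"; returns a dict with "pixels" (400x640x3 uint8, red, green, blue), "intrinsics" (3x3 intrinsics, pixels), "origin" and "orientation" of the camera in the world. Camera axes: x right, y up, looking along -z (the intrinsics and any distortion apply to the point x, -y, -z); pixel columns grow to the right and rows downward; lengths in mm; the calibration is good to about 2 mm. A picture is of the moment at which its call begins. There is no depth.
- manip.job_done(): hands the job in; it is judged then, once.
Trained networks look in a picture, given as the dict that the camera call returned (one of the last four; its "shot" number tells which), for a name from the list of things; names that differ only in an ending like _2 or _b are one class to them, and where a whole thing is asked for, a point or a joint stands for the part that bears it (a point fixed in the world has none). Each returns a list of dicts, best first, with "confidence" (0 to 1); they miss things now and then, are a little off and sometimes report something else, mostly with a low value. They report only what shows in the picture. A call takes as long as a camera call. They do not tell look-alikes from the thing itself.
- manip.search_frame(picture, name): "pixel" ([column, row] in pixels, amid what is visible of it).
- manip.masks_of(picture, name): "pixels" (400x640 bool, what is visible of it) and "pixel" ([column, row] in pixels, amid what is visible of it).
- manip.pinpoint(picture, name): "pixel" ([column, row] in pixels: a listed point, or the origin of a listed thing).
The state is a dict: "t": time; "q": joint angles; "dq": joint speeds; "joint_torque": joint torques, N m; "position": TCP position; "ee_rot": TCP orientation; "force": force on the tool from outside, world axes, zero at the start; "moment": the same for the moment, N m; "width": finger opening in mm; "finger_force": force on a finger pad.
Only numpy, scipy, OpenCV 4.12 (cv2) and the standard library are available. Lean on these libraries where they do the work, as an engineer would, in place of code of your own. Each camera call takes 0.05 s, during which the arm holds its last target. There are 200 camera calls.

## Task

Slide the steel drive sled gently along the dock's channel until it is fully home against the connector block at the back, then tighten the clamp by turning the black wing knob clockwise until it slips and clicks: at least one click, and never more than two clicks in all. Leave the sled home and clamped, let go, and leave the other things on the desk alone.

Things in the scene. Friction and masses are not known exactly. Their poses are not given: they have to be found in the camera images.
- dock: Drive dock fixed to the desk: black bed 240 (x) by 130 (y) by 12 mm high, origin at the centre of its underside, +x runs to its back end with the connector, z up. Two aluminium guide rails along x (to 24 mm above the desk) form an open-topped channel 79 mm wide between them. An aluminium bridge (36 mm along x, 126 mm along y, underside 56 mm and top 66 mm above the desk) spans the channel at x = +50 mm and carries the clamp
- connector: Grey connector block fixed across the back of the channel, 20 (x) by 74 (y) by 22 mm, a rigid stop; its origin lies on its front face (the face that the sled meets) at the bed's top, mid-width; that is x = +85 mm in the dock's frame. It must not be pushed with more than 20 N
- sled: Loose steel drive sled, 150 (x) by 76 (y) by 20 mm, 0.25 to 0.5 kg, in the dock's channel on the bed (12 mm above the desk), pulled back 25 to 55 mm, axes as the dock's; origin at its underside's centre, back face 75 mm ahead (+x). Fully home its origin is at x = +10 mm in the dock's frame. Slides with 1 to 4 N; 1.5 mm play to each rail: pulled sideways it rubs and drags with 8 N or more
- sled_fin (a point): Point in the black upright grip fin on the sled's front part: fin 30 mm long (along x), 14 mm thick (y), standing from 20 to 62 mm above the sled's underside; this point is on its mid-plane, 46 mm above the sled's underside and 55 mm in front (-x) of the sled's origin. With the sled home the fin's middle is 95 mm from the knob's axis
- clamp_pad: Round steel plate under the bridge on the knob's axis, 32 mm across, 5 mm thick, origin at its underside's centre, 47 mm above the desk when fully raised; the screw drives it straight down 3.2 mm per radian; it does not turn. Below it a rubber foot 28 mm across reaches 5 to 11 mm below this underside (a different, fixed amount each time) and presses on the sled's top, 32 mm above the desk
- clamp_screw (a joint): Angle of the vertical clamp screw, rad; 0 with the plate fully raised, grows as the screw turns clockwise (seen from above) and the plate goes down; starts from 0 to 0.5 and stops when the foot meets the sled, somewhere from 1.2 to 3.2 depending on how far the foot stands out. Turning takes about 0.05 N m until then; it stays where it is left
- ratchet_knob (a joint): Slip of the knob relative to the screw, rad: 0 at the start and while knob and screw turn together; grows when the knob, turned clockwise, slips over the ratchet. 12 clicks a turn, at slips of 0.26, 0.79, 1.31 .. rad. It slips at about 0.09 N m, rising to 0.15 N m just before each click; turning the knob anticlockwise loosens the screw
- knob_grip (a point): Grip point on the vertical axis of the black wing knob on top of the bridge, 106 mm above the desk; the knob stays at this height. Its wing is an upright bar 44 mm long (along this frame's x), 14 mm thick (y), 40 mm high, its top 16 mm above this point; below the wing, from 24 mm below this point, is a round disc 40 mm across and, under that, a toothed steel collar 52 mm across. The frame turns with the knob
- marker: Bystander: yellow and black marker pen 130 mm long, beside the dock; leave it
- usb_stick: Bystander: black USB stick 55 mm long, beside the dock; leave it
- clip_pot: Bystander: grey open pot 56 mm across, 40 mm high, beside the dock; leave it
- mouse: Bystander: black computer mouse 105 mm long; leave it
- stapler: Bystander: stapler 140 mm long, 55 mm high; leave it
- mug: Bystander: white mug 80 mm across, 95 mm high; leave it
- note_block: Bystander: cream block of notes 76 mm square, 30 mm high; leave it
Things that resemble listed ones, but are neither listed nor needed, are in the scene too. What is shaped like the sled but orange or pink is not meant.

How it is judged:
By the outcome, as a careful person would: the job done as asked, in the order asked, and still so for the second after the job is handed in, with the robot touching nothing.
It also fails if it takes over 72 s, if anything falls off the work surface, if the arm or the gripper's body presses on something with over 40 N, if the wrist force passes 120 N, or if a joint passes its speed limit or range.

## Working session

There is one attempt and no reset: what is moved stays moved. The work goes in short steps, Python scripts to look and compute and a tool call to move; the robot and the scene stay as the last step left them, time stands still between calls to the robot, and variables do not carry over. Pictures are saved under pics/ and viewed, at most 10 in all, crops included, and the job is handed in when it is done.

Besides the shell and the picture viewer there is one more tool, called after "Call:" as name(argument=value, ...), one argument or row to a line, values as JSON. step_arm: Moves the arm, as the interface text tells. Its arguments: {"type":"object","properties":{"increments":{"type":"array","items":{"type":"object","properties":{"tx":{"type":"number"},"ty":{"type":"number"},"tz":{"type":"number"},"ax":{"type":"number"},"ay":{"type":"number"},"az":{"type":"number"}}}},"grip":{"type":"number"},"grip_force":{"type":"number"}},"required":["increments"]}

```bash
mkdir -p pics; cat > h.py <<'E'
import numpy as np, cv2
from station import manip
def snap(n,f=None):
    s=manip.snapshot(n)
    if f: cv2.imwrite('pics/'+f,cv2.cvtColor(s['pixels'],cv2.COLOR_RGB2BGR))
    return s
def ray(s,p):
    K=np.array(s['intrinsics']);R=np.array(s['orientation']);o=np.array(s['origin'])
    v=np.linalg.solve(K,[p[0],p[1],1.]); return o,R@np.array([v[0],-v[1],-v[2]])
def atz(s,p,z):
    o,d=ray(s,p); return o+d*(z-o[2])/d[2]
def proj(s,P):
    K=np.array(s['intrinsics']);R=np.array(s['orientation']);o=np.array(s['origin'])
    c=R.T@(np.array(P)-o); v=K@np.array([c[0],-c[1],-c[2]]); return v[:2]/v[2]
E
python3 - <<'E'
from h import *
for n in ('top','side'):
    s=snap(n,n+'1.png'); print(n,s['origin'].__repr__(), np.round(s['orientation'],3).tolist(), [k for k in s])
    for nm,z in (('dock',0),('connector',12),('sled',12),('sled_fin',58),('knob_grip',106),('clamp_pad',45)):
        for r in manip.pinpoint(s,nm): print(nm,np.round(r['pixel'],1),round(r['confidence'],2),np.round(atz(s,r['pixel'],z),1))
E
```

```text
top array([ 308.71301957,    7.45952657, 1291.21299289]) [[-0.027, 0.978, -0.206], [-1.0, -0.027, 0.006], [0.0, 0.206, 0.979]] ['pixels', 'intrinsics', 'origin', 'orientation', 'shot']
dock [340.4 208.6] 0.78 [550.3 -60.5   0. ]
connector [349.5 176.7] 0.64 [635.9 -88.   12. ]
connector [178.3 231. ] 0.43 [499.2 374.5  12. ]
sled [274.1 123.4] 0.76 [795.4 116.4  12. ]
sled [337.6 219. ] 0.7 [519.9 -51.3  12. ]
sled [255.  260.8] 0.61 [414.5 170.1  12. ]
sled_fin [331.6 236.5] 0.92 [467.3 -32.2  58. ]
sled_fin [232.1 260.1] 0.78 [414.1 222.3  58. ]
sled_fin [267.5  97.1] 0.57 [854.2 129.8  58. ]
knob_grip [379.  230.3] 0.68 [ 473.3 -148.3  106. ]
knob_grip [348.3 185.2] 0.59 [589.9 -77.1 106. ]
side array([ 126.13987067, -854.3712433 ,  669.32387768]) [[0.896, 0.211, -0.39], [-0.443, 0.466, -0.766], [0.02, 0.859, 0.511]] ['pixels', 'intrinsics', 'origin', 'orientation', 'shot']
dock [327.2 246.2] 0.68 [554.1 -59.6   0. ]
dock [360.5 239. ] 0.43 [649.6 -68.3   0. ]
dock [314.2 245.1] 0.22 [525.4 -41.1   0. ]
dock [320.9 276.4] 0.19 [ 486.3 -159.4    0. ]
connector [357.7 236.2] 0.56 [640.  -68.3  12. ]
connector [283.  304.5] 0.48 [ 366.2 -219.1   12. ]
sled [369.6 191.8] 0.62 [797. 124.  12.]
sled [314.3 245. ] 0.58 [518.7 -55.4  12. ]
sled_fin [290.9 228.5] 0.83 [467.8 -23.9  58. ]
sled_fin [244.9 192.8] 0.78 [418.8 198.4  58. ]
sled_fin [387. 178.] 0.7 [845.9 107.8  58. ]
knob_grip [346.2 211.6] 0.85 [594.4 -77.6 106. ]
knob_grip [282.5 302.5] 0.58 [ 332.9 -304.8  106. ]
```

```bash
python3 - <<'E'
from h import *
t=cv2.imread('pics/top1.png')[60:330,120:460]; cv2.imwrite('pics/topc.png',cv2.resize(t,None,fx=2.2,fy=2.2,interpolation=3))
E
```

```text
(no output)
```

View pics/topc.png

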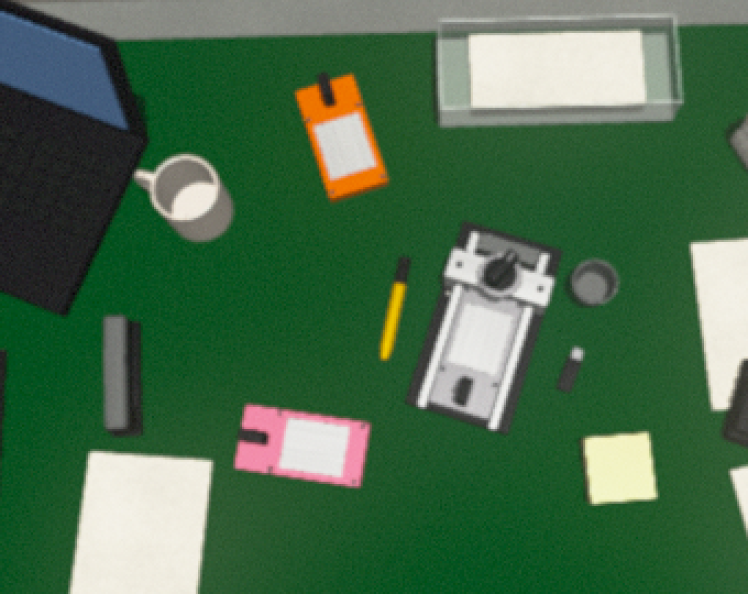

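View pics/side1.png

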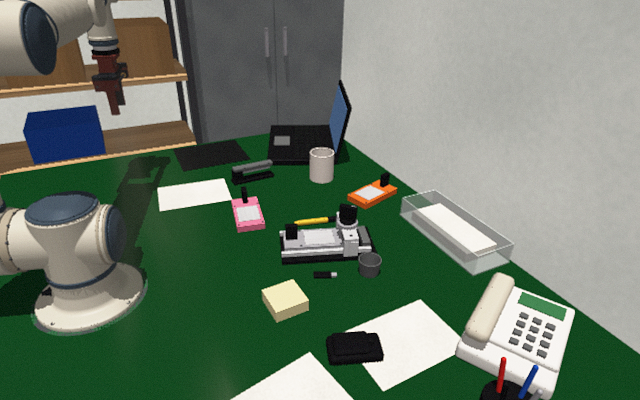

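The picture shows three sled-like things: steel in the dock (fin at top px 332,236), pink (~250,262) and orange (~274,123). I choose the steel one in the dock; the bridge and knob are at (348,185).

```bash
python3 - <<'E'
from h import *
s=manip.state(); print(s['position'],np.round(s['ee_rot'],3).tolist(),s['t'],s['width'],s['force'])
E
```

```text
[145.42564701 582.1227573  404.65452163] [[-0.97, 0.242, -0.0], [0.242, 0.97, 0.0], [0.0, 0.0, -1.0]] 0.7 87.88829041991134 [0.04352081 0.20570733 0.06193072]
```

Call:
step_arm(
  increments=[
    {"tx": 35,"ty": -60},
    {"tx": 70,"ty": -120},
    {"tx": 100,"ty": -180},
    {"tx": 130,"ty": -230},
    {"tx": 155,"ty": -270},
    {"tx": 180,"ty": -310},
    {"tx": 200,"ty": -345},
    {"tx": 220,"ty": -380},
    {"tx": 240,"ty": -415,"az": -0.09},
    {"tx": 260,"ty": -450,"az": -0.09},
    {"tx": 280,"ty": -485,"az": -0.09},
    {"tx": 300,"ty": -520,"az": -0.09},
    {"tx": 320,"ty": -555,"az": -0.09},
    {"tx": 335,"ty": -590,"az": -0.09},
    {"tx": 345,"ty": -625,"az": -0.09},
    {"tx": 345,"ty": -625,"az": -0.09},
    {"tx": 345,"ty": -625,"az": -0.09},
    {"tx": 345,"ty": -625,"az": -0.09},
    {"tx": 345,"ty": -625,"az": -0.09},
  ],
)

```text
$.increments[0]: bad value
```

```bash
python3 - <<'E'
from h import *
s=snap('wrist','w1.png'); print(s['origin'], np.round(s['orientation'],3).tolist())
for nm,z in (('dock',0),('connector',12),('sled',12),('sled_fin',58),('knob_grip',106),('clamp_pad',45)):
    for r in manip.pinpoint(s,nm): print(nm,np.round(r['pixel'],1),round(r['confidence'],2),np.round(atz(s,r['pixel'],z),1))
st=manip.state();print(st['position'],np.round(st['q'],1),np.round(st['ee_rot'],3).tolist(),st['t'])
E
```

```text
[ 68.20204389 601.29484862 383.93605163] [[0.242, -0.929, -0.281], [0.97, 0.232, 0.069], [0.001, -0.289, 0.957]]
[145.42051082 582.11573923 404.65738238] [ 72.7   5.2  70.5  -0.  104.3  -3.2] [[-0.97, 0.242, 0.0], [0.242, 0.97, 0.0], [-0.0, 0.0, -1.0]] 1.05
```

View pics/w1.png

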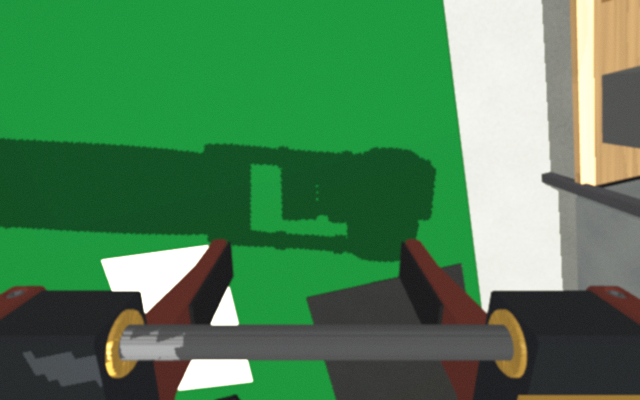

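View shows only green desk, papers and the fingers at bottom (rows 240-400); the arm hasn't moved (call refused). Retry with all fields.

Call:
step_arm(
  increments=[
    {"tx": 20,"ty": -36,"tz": 0,"ax": 0,"ay": 0,"az": 0},
    {"tx": 40,"ty": -72,"tz": 0,"ax": 0,"ay": 0,"az": 0},
    {"tx": 60,"ty": -108,"tz": 0,"ax": 0,"ay": 0,"az": 0},
    {"tx": 80,"ty": -144,"tz": 0,"ax": 0,"ay": 0,"az": 0},
    {"tx": 100,"ty": -180,"tz": 0,"ax": 0,"ay": 0,"az": 0},
    {"tx": 120,"ty": -216,"tz": 0,"ax": 0,"ay": 0,"az": 0},
    {"tx": 140,"ty": -252,"tz": 0,"ax": 0,"ay": 0,"az": 0},
    {"tx": 160,"ty": -288,"tz": 0,"ax": 0,"ay": 0,"az": 0},
    {"tx": 180,"ty": -324,"tz": 0,"ax": 0,"ay": 0,"az": 0},
    {"tx": 200,"ty": -360,"tz": 0,"ax": 0,"ay": 0,"az": 0},
    {"tx": 220,"ty": -396,"tz": 0,"ax": 0,"ay": 0,"az": -0.05},
    {"tx": 240,"ty": -432,"tz": 0,"ax": 0,"ay": 0,"az": -0.09},
    {"tx": 260,"ty": -468,"tz": 0,"ax": 0,"ay": 0,"az": -0.09},
    {"tx": 280,"ty": -504,"tz": 0,"ax": 0,"ay": 0,"az": -0.09},
    {"tx": 300,"ty": -540,"tz": 0,"ax": 0,"ay": 0,"az": -0.09},
    {"tx": 320,"ty": -576,"tz": 0,"ax": 0,"ay": 0,"az": -0.09},
    {"tx": 340,"ty": -612,"tz": 0,"ax": 0,"ay": 0,"az": -0.09},
    {"tx": 350,"ty": -630,"tz": 0,"ax": 0,"ay": 0,"az": -0.09},
    {"tx": 350,"ty": -630,"tz": 0,"ax": 0,"ay": 0,"az": -0.09},
    {"tx": 350,"ty": -630,"tz": 0,"ax": 0,"ay": 0,"az": -0.09},
  ],
)

```text
t: 2.72
position: [495.6, -48.8, 404.2]
ee_rot: [[-0.944, 0.331, -0.001], [0.331, 0.944, 0.001], [0.001, 0.0, -1.0]]
force: [0.2, 0.2, -0.1]
width: 87.8
finger_force: 0.0
```

```bash
cat > m.py <<'E'
from h import *
import sys
s=snap('wrist',sys.argv[1])
for nm,z in (('dock',0),('connector',12),('sled',12),('sled_fin',58),('knob_grip',106),('clamp_pad',45)):
    for r in manip.pinpoint(s,nm): print(nm,np.round(r['pixel'],1),round(r['confidence'],2),np.round(atz(s,r['pixel'],z),1))
st=manip.state();print(st['position'],np.round(st['q'],1),np.round(st['ee_rot'],3).tolist(),st['t'])
np.savez('w.npz',**{k:s[k] for k in ('intrinsics','origin','orientation')})
E
python3 m.py w2.png
```

```text
sled [489.3  26.4] 0.97 [411.2 162.6  12. ]
sled [326.9 191.3] 0.67 [517.6 -42.7  12. ]
sled_fin [323.2 147.2] 0.77 [463.3 -29.6  58. ]
sled_fin [573.7   6.4] 0.73 [420.8 210.6  58. ]
sled_fin [328.3 190.7] 0.69 [505.4 -38.7  58. ]
knob_grip [325.4 307.8] 0.68 [599.7 -75.3 106. ]
clamp_pad [239.4 281.9] 0.39 [ 575.7 -166.9   45. ]
[495.10234157 -46.91129831 405.02816791] [ -9.3 -10.6  85.8   0.  104.8 -80.2] [[-0.945, 0.327, 0.001], [0.327, 0.945, -0.0], [-0.001, 0.0, -1.0]] 3.0667
```

View pics/w2.png

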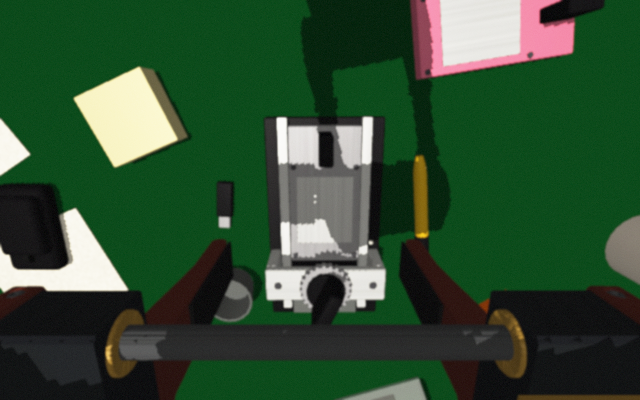

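Picture: sled with fin at (326,148), bridge at row ~265-300, knob centre (326,290), dock front corners (264,117),(385,117).

```bash
python3 - <<'E'
from h import *
s=dict(np.load('w.npz'))
for p,z in (((264.5,117.5),12),((385,117.5),12),((266,264),66),((384,266),66),((320,132.5),74),((333,132.5),74),((278,118),24),((287.5,118),24),((362.5,118),24),((373,118),24),((282,250),24),((372,250),24)):
    print(p,np.round(atz(s,p,z),1))
c=cv2.imread('pics/w2.png')[105:330,250:400]; cv2.imwrite('pics/w2c.png',cv2.resize(c,None,fx=2.6,fy=2.6,interpolation=2))
E
```

```text
(264.5, 117.5) [419.1 -79.2  12. ]
(385, 117.5) [461.3  41.4  12. ]
(266, 264) [ 556.1 -123.9   66. ]
(384, 266) [598.5  -9.8  66. ]
(320, 132.5) [447.8 -27.7  74. ]
(333, 132.5) [451.7 -16.7  74. ]
(278, 118) [424.2 -64.5  24. ]
(287.5, 118) [427.4 -55.3  24. ]
(362.5, 118) [452.8  17.4  24. ]
(373, 118) [456.4  27.6  24. ]
(282, 250) [ 563.5 -113.4   24. ]
(372, 250) [597.8 -15.5  24. ]
```

View pics/w2c.png

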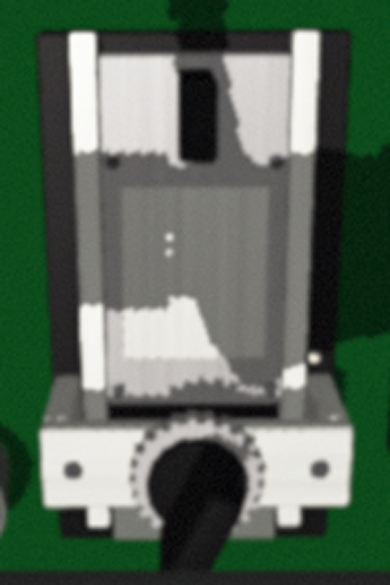

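Bridge edges run along the image rows, so the tool yaw matches the dock (≈ -19.1°). Fin at (464,-28), knob ≈ (600,-75), pull-back ≈ 50 mm.

Call:
step_arm(
  increments=[
    {"tx": -12,"ty": 8,"tz": -20,"ax": 0,"ay": 0,"az": 0},
    {"tx": -22,"ty": 14,"tz": -50,"ax": 0,"ay": 0,"az": 0},
    {"tx": -31,"ty": 20,"tz": -85,"ax": 0,"ay": 0,"az": 0},
    {"tx": -31,"ty": 20,"tz": -100,"ax": 0,"ay": 0,"az": 0},
    {"tx": -31,"ty": 20,"tz": -100,"ax": 0,"ay": 0,"az": 0},
    {"tx": -31,"ty": 20,"tz": -100,"ax": 0,"ay": 0,"az": 0},
  ],
  grip=50,
)

```text
t: 3.57
position: [464.2, -27.4, 304.6]
ee_rot: [[-0.945, 0.328, -0.001], [0.328, 0.945, 0.0], [0.001, -0.0, -1.0]]
force: [-0.2, -0.7, 0.3]
width: 51.8
finger_force: 0.0
```

```bash
python3 m.py w3.png
```

```text
sled [318.5 260.8] 0.92 [517.6 -43.2  12. ]
sled [529.6  52.4] 0.82 [408.7 158.7  12. ]
sled [ 76.6 170.7] 0.43 [ 377.2 -202.5   12. ]
sled_fin [312.8 218.5] 0.57 [463.6 -29.3  58. ]
clamp_pad [317.4 366.9] 0.55 [596.5 -71.7  45. ]
[464.75347114 -27.97209201 305.84321276] [ -7.6 -15.8 100.2  -0.   95.4 -78.4] [[-0.944, 0.329, 0.002], [0.329, 0.944, -0.0], [-0.002, 0.0, -1.0]] 3.9167
```

View pics/w3.png

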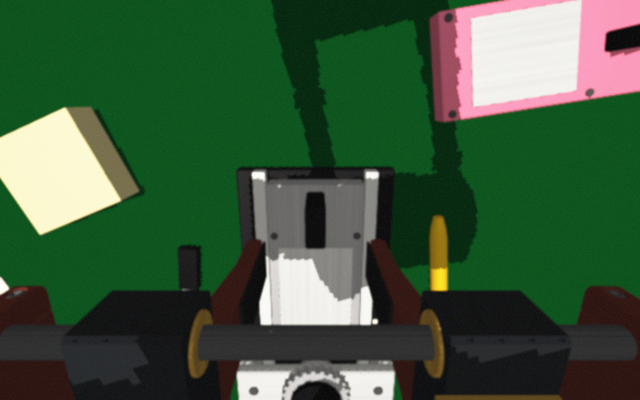

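Fin at (316,220) sits midway between the fingers (264/372). Descend and close.

Call:
step_arm(
  increments=[
    {"tx": 0,"ty": -1,"tz": -20,"ax": 0,"ay": 0,"az": 0},
    {"tx": 0,"ty": -1,"tz": -45,"ax": 0,"ay": 0,"az": 0},
    {"tx": 0,"ty": -1,"tz": -65,"ax": 0,"ay": 0,"az": 0},
    {"tx": 0,"ty": -1,"tz": -78,"ax": 0,"ay": 0,"az": 0},
    {"tx": 0,"ty": -1,"tz": -84,"ax": 0,"ay": 0,"az": 0},
    {"tx": 0,"ty": -1,"tz": -84,"ax": 0,"ay": 0,"az": 0},
    {"tx": 0,"ty": -1,"tz": -84,"ax": 0,"ay": 0,"az": 0},
  ],
)

```text
t: 4.5
position: [464.7, -28.9, 221.5]
ee_rot: [[-0.944, 0.329, 0.001], [0.329, 0.944, -0.0], [-0.001, 0.0, -1.0]]
force: [0.3, -0.4, 0.3]
width: 49.8
finger_force: 0.0
```

Call:
step_arm(
  increments=[
    {"tx": 0,"ty": 0,"tz": 0,"ax": 0,"ay": 0,"az": 0},
    {"tx": 0,"ty": 0,"tz": 0,"ax": 0,"ay": 0,"az": 0},
    {"tx": 0,"ty": 0,"tz": 0,"ax": 0,"ay": 0,"az": 0},
    {"tx": 0,"ty": 0,"tz": 0,"ax": 0,"ay": 0,"az": 0},
    {"tx": 0,"ty": 0,"tz": 0,"ax": 0,"ay": 0,"az": 0},
    {"tx": 0,"ty": 0,"tz": 0,"ax": 0,"ay": 0,"az": 0},
    {"tx": 0,"ty": 0,"tz": 0,"ax": 0,"ay": 0,"az": 0},
    {"tx": 0,"ty": 0,"tz": 0,"ax": 0,"ay": 0,"az": 0},
  ],
  grip=5,
  grip_force=12,
)

```text
t: 5.17
position: [464.5, -28.8, 220.9]
ee_rot: [[-0.944, 0.329, 0.0], [0.329, 0.944, 0.0], [-0.0, 0.0, -1.0]]
force: [-0.5, 0.3, 0.6]
width: 13.8
finger_force: 12.0
```

Call:
step_arm(
  increments=[
    {"tx": 0.9,"ty": -0.33,"tz": 0,"ax": 0,"ay": 0,"az": 0},
    {"tx": 2.8,"ty": -1.0,"tz": 0,"ax": 0,"ay": 0,"az": 0},
    {"tx": 4.7,"ty": -1.65,"tz": 0,"ax": 0,"ay": 0,"az": 0},
    {"tx": 6.6,"ty": -2.3,"tz": 0,"ax": 0,"ay": 0,"az": 0},
    {"tx": 8.5,"ty": -3.0,"tz": 0,"ax": 0,"ay": 0,"az": 0},
    {"tx": 10.4,"ty": -3.6,"tz": 0,"ax": 0,"ay": 0,"az": 0},
    {"tx": 12.3,"ty": -4.3,"tz": 0,"ax": 0,"ay": 0,"az": 0},
    {"tx": 14.2,"ty": -4.95,"tz": 0,"ax": 0,"ay": 0,"az": 0},
    {"tx": 16.1,"ty": -5.6,"tz": 0,"ax": 0,"ay": 0,"az": 0},
    {"tx": 18.0,"ty": -6.3,"tz": 0,"ax": 0,"ay": 0,"az": 0},
    {"tx": 19.8,"ty": -6.9,"tz": 0,"ax": 0,"ay": 0,"az": 0},
  ],
)

```text
t: 6.08
position: [484.4, -35.9, 220.9]
ee_rot: [[-0.944, 0.329, -0.0], [0.329, 0.944, 0.0], [0.0, -0.0, -1.0]]
force: [-3.4, 1.2, 4.8]
width: 13.9
finger_force: 12.0
```

Call:
step_arm(
  increments=[
    {"tx": 1.9,"ty": -0.65,"tz": 0,"ax": 0,"ay": 0,"az": 0},
    {"tx": 3.8,"ty": -1.3,"tz": 0,"ax": 0,"ay": 0,"az": 0},
    {"tx": 5.7,"ty": -2.0,"tz": 0,"ax": 0,"ay": 0,"az": 0},
    {"tx": 7.6,"ty": -2.65,"tz": 0,"ax": 0,"ay": 0,"az": 0},
    {"tx": 9.4,"ty": -3.3,"tz": 0,"ax": 0,"ay": 0,"az": 0},
    {"tx": 11.3,"ty": -3.95,"tz": 0,"ax": 0,"ay": 0,"az": 0},
    {"tx": 13.2,"ty": -4.6,"tz": 0,"ax": 0,"ay": 0,"az": 0},
    {"tx": 15.1,"ty": -5.3,"tz": 0,"ax": 0,"ay": 0,"az": 0},
    {"tx": 17.0,"ty": -5.9,"tz": 0,"ax": 0,"ay": 0,"az": 0},
    {"tx": 18.9,"ty": -6.6,"tz": 0,"ax": 0,"ay": 0,"az": 0},
  ],
)

```text
t: 6.92
position: [503.3, -42.5, 220.9]
ee_rot: [[-0.944, 0.329, -0.0], [0.329, 0.944, 0.0], [0.0, -0.0, -1.0]]
force: [-3.2, 1.4, 5.8]
width: 13.9
finger_force: 12.0
```

Call:
step_arm(
  increments=[
    {"tx": 0.5,"ty": -0.16,"tz": 0,"ax": 0,"ay": 0,"az": 0},
    {"tx": 0.9,"ty": -0.33,"tz": 0,"ax": 0,"ay": 0,"az": 0},
    {"tx": 1.4,"ty": -0.5,"tz": 0,"ax": 0,"ay": 0,"az": 0},
    {"tx": 1.9,"ty": -0.65,"tz": 0,"ax": 0,"ay": 0,"az": 0},
    {"tx": 2.4,"ty": -0.8,"tz": 0,"ax": 0,"ay": 0,"az": 0},
    {"tx": 2.8,"ty": -1.0,"tz": 0,"ax": 0,"ay": 0,"az": 0},
  ],
)

```text
t: 7.42
position: [506.0, -43.4, 220.9]
ee_rot: [[-0.944, 0.329, -0.0], [0.329, 0.944, 0.0], [0.0, 0.0, -1.0]]
force: [-4.3, 0.6, 5.4]
width: 14.3
finger_force: 12.0
```

Call:
step_arm(
  increments=[
    {"tx": 0.4,"ty": -0.13,"tz": 0,"ax": 0,"ay": 0,"az": 0},
    {"tx": 0.8,"ty": -0.26,"tz": 0,"ax": 0,"ay": 0,"az": 0},
    {"tx": 1.2,"ty": -0.4,"tz": 0,"ax": 0,"ay": 0,"az": 0},
    {"tx": 1.6,"ty": -0.53,"tz": 0,"ax": 0,"ay": 0,"az": 0},
    {"tx": 1.9,"ty": -0.66,"tz": 0,"ax": 0,"ay": 0,"az": 0},
  ],
)

```text
t: 7.83
position: [507.9, -44.1, 220.9]
ee_rot: [[-0.944, 0.329, -0.0], [0.329, 0.944, 0.0], [0.0, 0.0, -1.0]]
force: [-4.2, 1.1, 5.8]
width: 13.8
finger_force: 12.0
```

Call:
step_arm(
  increments=[
    {"tx": 0.3,"ty": -0.1,"tz": 0,"ax": 0,"ay": 0,"az": 0},
    {"tx": 0.6,"ty": -0.2,"tz": 0,"ax": 0,"ay": 0,"az": 0},
    {"tx": 0.9,"ty": -0.33,"tz": 0,"ax": 0,"ay": 0,"az": 0},
  ],
)

```text
t: 8.08
position: [508.8, -44.4, 220.9]
ee_rot: [[-0.944, 0.329, -0.0], [0.329, 0.944, 0.0], [0.0, -0.0, -1.0]]
force: [-5.9, 2.0, 6.4]
width: 14.0
finger_force: 12.0
```

Call:
step_arm(
  increments=[
    {"tx": 0.3,"ty": -0.1,"tz": 0,"ax": 0,"ay": 0,"az": 0},
    {"tx": 0.6,"ty": -0.2,"tz": 0,"ax": 0,"ay": 0,"az": 0},
    {"tx": 0.9,"ty": -0.33,"tz": 0,"ax": 0,"ay": 0,"az": 0},
  ],
)

```text
t: 8.33
position: [509.2, -44.5, 220.8]
ee_rot: [[-0.945, 0.328, -0.003], [0.328, 0.945, 0.001], [0.003, -0.0, -1.0]]
force: [-9.8, 3.4, 8.3]
width: 14.0
finger_force: 12.0
```

Contact with the connector (≈10 N, purely along the channel). Relax, release, rise.

Call:
step_arm(
  increments=[
    {"tx": -0.4,"ty": 0.14,"tz": 0,"ax": 0,"ay": 0,"az": 0},
    {"tx": -0.4,"ty": 0.14,"tz": 0,"ax": 0,"ay": 0,"az": 0},
  ],
)

```text
t: 8.5
position: [509.0, -44.5, 220.9]
ee_rot: [[-0.945, 0.328, -0.001], [0.328, 0.945, 0.0], [0.001, -0.0, -1.0]]
force: [-5.4, 2.3, 6.6]
width: 13.7
finger_force: 12.0
```

Call:
step_arm(
  increments=[
    {"tx": 0,"ty": 0,"tz": 0,"ax": 0,"ay": 0,"az": 0},
    {"tx": 0,"ty": 0,"tz": 0,"ax": 0,"ay": 0,"az": 0},
    {"tx": 0,"ty": 0,"tz": 0,"ax": 0,"ay": 0,"az": 0},
    {"tx": 0,"ty": 0,"tz": 0,"ax": 0,"ay": 0,"az": 0},
    {"tx": 0,"ty": 0,"tz": 0,"ax": 0,"ay": 0,"az": 0},
  ],
  grip=50,
)

```text
t: 8.92
position: [509.3, -44.7, 220.4]
ee_rot: [[-0.944, 0.329, -0.0], [0.329, 0.944, -0.0], [0.0, -0.0, -1.0]]
force: [0.0, 0.3, 0.1]
width: 43.8
finger_force: 0.0
```

Call:
step_arm(
  increments=[
    {"tx": 0,"ty": 0,"tz": 20,"ax": 0,"ay": 0,"az": 0},
    {"tx": 0,"ty": 0,"tz": 50,"ax": 0,"ay": 0,"az": 0},
    {"tx": 0,"ty": 0,"tz": 85,"ax": 0,"ay": 0,"az": 0},
    {"tx": 15,"ty": -5,"tz": 120,"ax": 0,"ay": 0,"az": 0},
    {"tx": 40,"ty": -14,"tz": 140,"ax": 0,"ay": 0,"az": 0},
    {"tx": 60,"ty": -20,"tz": 140,"ax": 0,"ay": 0,"az": 0},
    {"tx": 60,"ty": -20,"tz": 140,"ax": 0,"ay": 0,"az": 0},
    {"tx": 60,"ty": -20,"tz": 140,"ax": 0,"ay": 0,"az": 0},
  ],
)

```text
t: 9.58
position: [569.7, -64.8, 359.8]
ee_rot: [[-0.944, 0.329, -0.001], [0.329, 0.944, 0.0], [0.001, -0.0, -1.0]]
force: [-0.7, 0.0, 0.1]
width: 50.0
finger_force: 0.0
```

```bash
python3 m.py w4.png; python3 -c "
import cv2;c=cv2.imread('pics/w4.png')[60:340,200:440];cv2.imwrite('pics/w4c.png',cv2.resize(c,None,fx=2.1,fy=2.1,interpolation=2))"
```

```text
sled [317.6 174.1] 0.74 [560.4 -59.5  12. ]
sled [527.5 314.4] 0.61 [787.8 109.4  12. ]
sled_fin [577.4 379.3] 0.56 [840.6 124.6  58. ]
knob_grip [318.9 255.2] 0.79 [600.4 -72.9 106. ]
[568.73165315 -64.31358048 360.57068064] [ -9.9   0.7  79.6  -0.   99.7 -80.7] [[-0.945, 0.328, -0.0], [0.328, 0.945, 0.0], [0.0, -0.0, -1.0]] 9.9333
```

View pics/w4c.png

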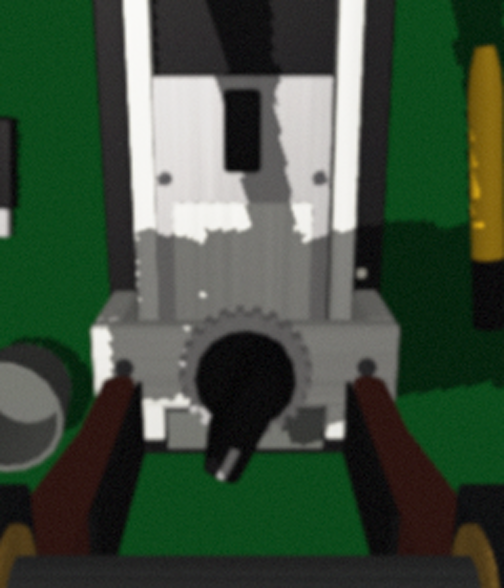

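Sled home visually (fin at px ~(315,122), none of its front blocked); wing points down-left from axis. Fit the knob pose by silhouette.

```bash
python3 - <<'E'
from h import *
from scipy.optimize import minimize
s=dict(np.load('w.npz')); im=cv2.imread('pics/w4.png')
o=atz(s,(314.8,102.9),74); print('fin front top',o, 'fin mid', o[:2]+15*np.array([.944,-.329]))
L=cv2.cvtColor(im,cv2.COLOR_BGR2GRAY); m=((L<38)&(np.ptp(im.astype(int),axis=2)<25)).astype(np.uint8)
m[:, :275]=0;m[:,345:]=0;m[:205]=0;m[295:]=0
n,lab,st,_=cv2.connectedComponentsWithStats(m); k=1+np.argmax(st[1:,4]); m=(lab==k).astype(np.uint8); print(st[k])
def ren(cx,cy,a):
    r=np.zeros((400,640),np.uint8); c,q=np.cos(a),np.sin(a)
    P=[proj(s,(cx+c*x-q*y,cy+q*x+c*y,z)) for x in(-22,22) for y in(-7,7) for z in(82,122)]
    D=[proj(s,(cx+20*np.cos(t),cy+20*np.sin(t),z)) for t in np.linspace(0,6.28,40) for z in (74,82)]
    for Q in (P,D): cv2.fillConvexPoly(r,cv2.convexHull(np.round(np.array(Q)*8).astype(np.int32).reshape(-1,1,2)),1,shift=3)
    return r
best=[]
for cx in np.arange(592,607,1.5):
  for cy in np.arange(-82,-66,1.5):
    for a in np.radians(np.arange(0,180,4)):
      r=ren(cx,cy,a); best.append(((r&m).sum()/(r|m).sum(),cx,cy,np.degrees(a)))
best.sort(reverse=True)
for b in best[:8]: print(np.round(b,3))
E
```

```text
fin front top [495.98952661 -39.80555624  74.        ] fin mid [510.14952661 -44.74055624]
[ 292  218   48   72 2135]
[  0.809 599.5   -76.    144.   ]
[  0.806 598.    -74.5   144.   ]
[  0.802 598.    -74.5   140.   ]
[  0.801 599.5   -76.    140.   ]
[  0.801 601.    -76.    144.   ]
[  0.798 601.    -76.    140.   ]
[  0.797 601.    -74.5   140.   ]
[  0.797 598.    -73.    140.   ]
```

Fin (510,-45) agrees with home (95 mm from knob at ≈(599,-76)). Wing long axis ≈ -38°, so the closing axis needs 52°: turn -19°, leaving 210° of clockwise wrist range.

Call:
step_arm(
  increments=[
    {"tx": 10,"ty": -4,"tz": -10,"ax": 0,"ay": 0,"az": -0.1},
    {"tx": 20,"ty": -7,"tz": -25,"ax": 0,"ay": 0,"az": -0.2},
    {"tx": 30,"ty": -11,"tz": -40,"ax": 0,"ay": 0,"az": -0.3},
    {"tx": 30,"ty": -11,"tz": -48,"ax": 0,"ay": 0,"az": -0.33},
    {"tx": 30,"ty": -11,"tz": -48,"ax": 0,"ay": 0,"az": -0.33},
    {"tx": 30,"ty": -11,"tz": -48,"ax": 0,"ay": 0,"az": -0.33},
  ],
  grip=60,
)

```text
t: 10.43
position: [598.9, -75.4, 312.2]
ee_rot: [[-0.788, 0.616, -0.001], [0.616, 0.788, 0.0], [0.001, -0.001, -1.0]]
force: [0.4, -0.3, 1.1]
width: 59.9
finger_force: 0.0
```

```bash
python3 m.py w5.png; python3 -c "
import cv2;c=cv2.imread('pics/w5.png')[120:400,180:460];cv2.imwrite('pics/w5c.png',cv2.resize(c,None,fx=2.1,fy=2.1,interpolation=2))"
```

```text
sled [612.2 233.2] 0.75 [785.5 110.7  12. ]
sled [304.5 154.2] 0.57 [563.9 -59.8  12. ]
sled_fin [266.9  81.7] 0.67 [507.6 -44.2  58. ]
knob_grip [318.  242.8] 0.8 [600.5 -75.  106. ]
knob_grip [10.3 84.5] 0.43 [ 433.1 -145.8  106. ]
[599.16879263 -75.49924798 313.50522435] [-10.4   5.8  79.1  -0.   95.  -62.3] [[-0.787, 0.617, 0.001], [0.617, 0.787, -0.0], [-0.001, 0.001, -1.0]] 10.7833
```

View pics/w5c.png

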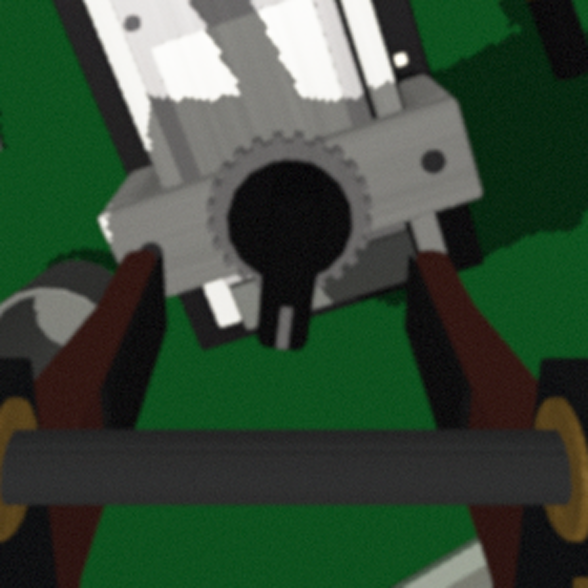

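Wing lies vertical in the picture (tip at crop (285,345)), midway between the fingers (150/430). Descend and grip.

Call:
step_arm(
  increments=[
    {"tx": 0,"ty": 0,"tz": -12,"ax": 0,"ay": 0,"az": 0},
    {"tx": 0,"ty": 0,"tz": -25,"ax": 0,"ay": 0,"az": 0},
    {"tx": 0,"ty": 0,"tz": -37,"ax": 0,"ay": 0,"az": 0},
    {"tx": 0,"ty": 0,"tz": -43,"ax": 0,"ay": 0,"az": 0},
    {"tx": 0,"ty": 0,"tz": -43,"ax": 0,"ay": 0,"az": 0},
    {"tx": 0,"ty": 0,"tz": -43,"ax": 0,"ay": 0,"az": 0},
  ],
)

```text
t: 11.28
position: [599.0, -75.5, 268.4]
ee_rot: [[-0.787, 0.617, -0.002], [0.617, 0.787, 0.0], [0.002, -0.001, -1.0]]
force: [-0.9, 0.4, -0.5]
width: 60.0
finger_force: 0.0
```

Call:
step_arm(
  increments=[
    {"tx": 0,"ty": 0,"tz": 0,"ax": 0,"ay": 0,"az": 0},
    {"tx": 0,"ty": 0,"tz": 0,"ax": 0,"ay": 0,"az": 0},
    {"tx": 0,"ty": 0,"tz": 0,"ax": 0,"ay": 0,"az": 0},
    {"tx": 0,"ty": 0,"tz": 0,"ax": 0,"ay": 0,"az": 0},
    {"tx": 0,"ty": 0,"tz": 0,"ax": 0,"ay": 0,"az": 0},
    {"tx": 0,"ty": 0,"tz": 0,"ax": 0,"ay": 0,"az": 0},
    {"tx": 0,"ty": 0,"tz": 0,"ax": 0,"ay": 0,"az": 0},
    {"tx": 0,"ty": 0,"tz": 0,"ax": 0,"ay": 0,"az": 0},
    {"tx": 0,"ty": 0,"tz": 0,"ax": 0,"ay": 0,"az": 0},
    {"tx": 0,"ty": 0,"tz": 0,"ax": 0,"ay": 0,"az": 0},
  ],
  grip=5,
  grip_force=30,
)

```text
t: 12.12
position: [599.5, -75.0, 269.9]
ee_rot: [[-0.787, 0.616, 0.001], [0.616, 0.787, 0.001], [-0.0, 0.002, -1.0]]
force: [1.9, 3.2, 0.8]
width: 13.9
finger_force: 30.0
```

```bash
cat > f.py <<'E'
from h import *
s=manip.state(); R=np.array(s['ee_rot'])
print('t',round(s['t'],2),'yaw',round(np.degrees(np.arctan2(R[1,1],R[0,1])),1),'q6',round(s['q'][5],1),'F',np.round(s['force'],1),'M',np.round(s['moment'],3),'w',round(s['width'],1),'tq6',round(s['joint_torque'][5],3),'p',np.round(s['position'],1))
E
python3 f.py
```

```text
t 12.12 yaw 51.9 q6 -62.3 F [1.9 3.2 0.8] M [ 0.725 -0.481  0.01 ] w 13.9 tq6 0.016 p [599.5 -75.  269.9]
```

Call:
step_arm(
  increments=[
    {"tx": 0,"ty": 0,"tz": 0,"ax": 0,"ay": 0,"az": -0.08},
    {"tx": 0,"ty": 0,"tz": 0,"ax": 0,"ay": 0,"az": -0.16},
    {"tx": 0,"ty": 0,"tz": 0,"ax": 0,"ay": 0,"az": -0.24},
    {"tx": 0,"ty": 0,"tz": 0,"ax": 0,"ay": 0,"az": -0.3},
  ],
)

```text
t: 12.45
position: [599.5, -75.0, 269.8]
ee_rot: [[-0.567, 0.824, 0.001], [0.824, 0.567, 0.001], [0.0, 0.001, -1.0]]
force: [1.7, 4.5, 0.9]
width: 13.6
finger_force: 30.0
```

```bash
python3 f.py
```

```text
t 12.45 yaw 34.5 q6 -44.9 F [1.7 4.5 0.9] M [ 0.638 -0.445  0.082] w 13.6 tq6 -0.638 p [599.5 -75.  269.8]
```

Call:
step_arm(
  increments=[
    {"tx": 0,"ty": 0,"tz": 0,"ax": 0,"ay": 0,"az": -0.08},
    {"tx": 0,"ty": 0,"tz": 0,"ax": 0,"ay": 0,"az": -0.16},
    {"tx": 0,"ty": 0,"tz": 0,"ax": 0,"ay": 0,"az": -0.24},
    {"tx": 0,"ty": 0,"tz": 0,"ax": 0,"ay": 0,"az": -0.3},
  ],
)

```text
t: 12.78
position: [599.4, -75.0, 269.9]
ee_rot: [[-0.298, 0.955, 0.001], [0.955, 0.298, 0.001], [0.001, 0.001, -1.0]]
force: [2.9, 2.8, 1.3]
width: 13.9
finger_force: 30.0
```

```bash
python3 f.py
```

```text
t 12.78 yaw 17.3 q6 -27.7 F [2.9 2.8 1.3] M [ 0.626 -0.381  0.017] w 13.9 tq6 -0.637 p [599.4 -75.  269.9]
```

Call:
step_arm(
  increments=[
    {"tx": 0,"ty": 0,"tz": 0,"ax": 0,"ay": 0,"az": -0.09},
  ],
)

```text
t: 12.87
position: [599.5, -75.0, 269.9]
ee_rot: [[-0.212, 0.977, 0.001], [0.977, 0.212, 0.001], [0.001, 0.001, -1.0]]
force: [2.6, 4.3, 0.0]
width: 13.5
finger_force: 30.0
```

```bash
python3 f.py
```

```text
t 12.87 yaw 12.2 q6 -22.6 F [2.6 4.3 0. ] M [ 0.636 -0.397  0.023] w 13.5 tq6 -1.731 p [599.5 -75.  269.9]
```

Call:
step_arm(
  increments=[
    {"tx": 0,"ty": 0,"tz": 0,"ax": 0,"ay": 0,"az": -0.09},
  ],
)

```text
t: 12.95
position: [599.5, -75.0, 269.8]
ee_rot: [[-0.122, 0.993, 0.001], [0.993, 0.122, 0.001], [0.001, 0.001, -1.0]]
force: [2.3, 3.6, 0.1]
width: 14.2
finger_force: 30.0
```

```bash
python3 f.py
```

```text
t 12.95 yaw 7.0 q6 -17.4 F [2.3 3.6 0.1] M [ 0.653 -0.356  0.049] w 14.2 tq6 -1.439 p [599.5 -75.  269.8]
```

Call:
step_arm(
  increments=[
    {"tx": 0,"ty": 0,"tz": 0,"ax": 0,"ay": 0,"az": -0.09},
  ],
)

```text
t: 13.03
position: [599.4, -75.0, 269.8]
ee_rot: [[-0.032, 0.999, 0.001], [0.999, 0.032, 0.001], [0.001, 0.001, -1.0]]
force: [2.2, 3.8, -0.0]
width: 14.1
finger_force: 30.0
```

```bash
python3 f.py
```

```text
t 13.03 yaw 1.9 q6 -12.2 F [ 2.2  3.8 -0. ] M [ 0.653 -0.409  0.094] w 14.1 tq6 -1.382 p [599.4 -75.  269.8]
```

Call:
step_arm(
  increments=[
    {"tx": 0,"ty": 0,"tz": 0,"ax": 0,"ay": 0,"az": -0.09},
  ],
)

```text
t: 13.12
position: [599.4, -75.0, 269.9]
ee_rot: [[0.058, 0.998, 0.001], [0.998, -0.058, 0.001], [0.001, 0.001, -1.0]]
force: [2.0, 3.8, -0.7]
width: 13.6
finger_force: 30.0
```

```bash
python3 f.py
```

```text
t 13.12 yaw -3.3 q6 -7.1 F [ 2.   3.8 -0.7] M [ 0.681 -0.362  0.067] w 13.6 tq6 -1.377 p [599.4 -75.  269.9]
```

Call:
step_arm(
  increments=[
    {"tx": 0,"ty": 0,"tz": 0,"ax": 0,"ay": 0,"az": -0.09},
  ],
)

```text
t: 13.2
position: [599.5, -75.0, 269.9]
ee_rot: [[0.147, 0.989, 0.001], [0.989, -0.147, 0.001], [0.001, 0.001, -1.0]]
force: [2.3, 4.0, -0.2]
width: 13.5
finger_force: 30.0
```

```bash
python3 f.py
```

```text
t 13.2 yaw -8.5 q6 -1.9 F [ 2.3  4.  -0.2] M [ 0.647 -0.345  0.089] w 13.5 tq6 -1.377 p [599.5 -75.  269.9]
```

Joint-6 torque is a clean indicator (steady -1.377). Continue at the same rate.

Call:
step_arm(
  increments=[
    {"tx": 0,"ty": 0,"tz": 0,"ax": 0,"ay": 0,"az": -0.09},
  ],
)

```text
t: 13.28
position: [599.4, -75.1, 269.9]
ee_rot: [[0.236, 0.972, 0.001], [0.972, -0.236, 0.001], [0.001, 0.001, -1.0]]
force: [1.9, 3.9, 0.1]
width: 13.8
finger_force: 30.0
```

```bash
python3 f.py
```

```text
t 13.28 yaw -13.6 q6 3.2 F [1.9 3.9 0.1] M [ 0.587 -0.32   0.046] w 13.8 tq6 -1.377 p [599.4 -75.1 269.9]
```

Call:
step_arm(
  increments=[
    {"tx": 0,"ty": 0,"tz": 0,"ax": 0,"ay": 0,"az": -0.09},
  ],
)

```text
t: 13.37
position: [599.4, -75.1, 269.9]
ee_rot: [[0.322, 0.947, 0.001], [0.947, -0.322, 0.001], [0.001, 0.001, -1.0]]
force: [2.9, 4.1, 1.1]
width: 13.8
finger_force: 30.0
```

```bash
python3 f.py
```

```text
t 13.37 yaw -18.8 q6 8.4 F [2.9 4.1 1.1] M [ 0.584 -0.322  0.046] w 13.8 tq6 -1.377 p [599.4 -75.1 269.9]
```

Call:
step_arm(
  increments=[
    {"tx": 0,"ty": 0,"tz": 0,"ax": 0,"ay": 0,"az": -0.09},
  ],
)

```text
t: 13.45
position: [599.4, -75.0, 269.9]
ee_rot: [[0.406, 0.914, 0.001], [0.914, -0.406, 0.001], [0.001, 0.0, -1.0]]
force: [2.3, 4.0, 0.2]
width: 13.8
finger_force: 30.0
```

```bash
python3 f.py
```

```text
t 13.45 yaw -23.9 q6 13.6 F [2.3 4.  0.2] M [ 0.659 -0.345 -0.002] w 13.8 tq6 -1.377 p [599.4 -75.  269.9]
```

Call:
step_arm(
  increments=[
    {"tx": 0,"ty": 0,"tz": 0,"ax": 0,"ay": 0,"az": -0.09},
  ],
)

```text
t: 13.53
position: [599.4, -75.1, 269.9]
ee_rot: [[0.486, 0.874, 0.001], [0.874, -0.486, 0.001], [0.001, 0.0, -1.0]]
force: [3.4, 4.2, 0.1]
width: 13.8
finger_force: 30.0
```

```bash
python3 f.py
```

```text
t 13.53 yaw -29.1 q6 18.7 F [3.4 4.2 0.1] M [ 0.619 -0.314  0.037] w 13.8 tq6 -1.377 p [599.4 -75.1 269.9]
```

Call:
step_arm(
  increments=[
    {"tx": 0,"ty": 0,"tz": 0,"ax": 0,"ay": 0,"az": -0.09},
  ],
)

```text
t: 13.62
position: [599.4, -75.1, 269.8]
ee_rot: [[0.563, 0.827, 0.001], [0.827, -0.563, 0.001], [0.001, 0.0, -1.0]]
force: [2.4, 3.8, 0.7]
width: 13.8
finger_force: 30.0
```

```bash
python3 f.py
```

```text
t 13.62 yaw -34.3 q6 23.9 F [2.4 3.8 0.7] M [ 0.646 -0.259  0.055] w 13.8 tq6 -1.377 p [599.4 -75.1 269.8]
```

Call:
step_arm(
  increments=[
    {"tx": 0,"ty": 0,"tz": 0,"ax": 0,"ay": 0,"az": -0.09},
  ],
)

```text
t: 13.7
position: [599.4, -75.0, 269.8]
ee_rot: [[0.635, 0.773, 0.001], [0.773, -0.635, 0.001], [0.001, 0.0, -1.0]]
force: [2.7, 5.0, 1.1]
width: 14.0
finger_force: 30.0
```

```bash
python3 f.py
```

```text
t 13.7 yaw -39.4 q6 29.0 F [2.7 5.  1.1] M [ 0.655 -0.273 -0.003] w 14.0 tq6 -1.377 p [599.4 -75.  269.8]
```

Call:
step_arm(
  increments=[
    {"tx": 0,"ty": 0,"tz": 0,"ax": 0,"ay": 0,"az": -0.09},
  ],
)

```text
t: 13.78
position: [599.4, -75.1, 269.8]
ee_rot: [[0.702, 0.712, 0.001], [0.712, -0.702, 0.001], [0.001, -0.0, -1.0]]
force: [2.8, 4.6, 1.4]
width: 14.1
finger_force: 30.0
```

```bash
python3 f.py
```

```text
t 13.78 yaw -44.6 q6 34.2 F [2.8 4.6 1.4] M [ 0.67  -0.279  0.029] w 14.1 tq6 -1.377 p [599.4 -75.1 269.8]
```

Call:
step_arm(
  increments=[
    {"tx": 0,"ty": 0,"tz": 0,"ax": 0,"ay": 0,"az": -0.09},
  ],
)

```text
t: 13.87
position: [599.4, -75.0, 269.9]
ee_rot: [[0.763, 0.647, 0.001], [0.647, -0.763, 0.001], [0.001, -0.0, -1.0]]
force: [2.3, 3.3, 0.8]
width: 14.1
finger_force: 30.0
```

```bash
python3 f.py
```

```text
t 13.87 yaw -49.7 q6 39.3 F [2.3 3.3 0.8] M [ 0.666 -0.303  0.043] w 14.1 tq6 -1.378 p [599.4 -75.  269.9]
```

Call:
step_arm(
  increments=[
    {"tx": 0,"ty": 0,"tz": 0,"ax": 0,"ay": 0,"az": -0.09},
  ],
)

```text
t: 13.95
position: [599.4, -75.0, 269.9]
ee_rot: [[0.818, 0.575, 0.001], [0.575, -0.818, 0.001], [0.001, -0.0, -1.0]]
force: [2.1, 4.4, 0.5]
width: 13.5
finger_force: 30.0
```

```bash
python3 f.py
```

```text
t 13.95 yaw -54.9 q6 44.5 F [2.1 4.4 0.5] M [ 0.696 -0.257  0.064] w 13.5 tq6 -1.378 p [599.4 -75.  269.9]
```

Call:
step_arm(
  increments=[
    {"tx": 0,"ty": 0,"tz": 0,"ax": 0,"ay": 0,"az": -0.09},
  ],
)

```text
t: 14.03
position: [599.4, -75.0, 269.8]
ee_rot: [[0.866, 0.499, 0.001], [0.499, -0.866, 0.001], [0.001, -0.001, -1.0]]
force: [1.5, 3.7, 0.4]
width: 13.9
finger_force: 30.0
```

```bash
python3 f.py
```

```text
t 14.03 yaw -60.0 q6 49.7 F [1.5 3.7 0.4] M [ 0.704 -0.271  0.099] w 13.9 tq6 -1.377 p [599.4 -75.  269.8]
```

Call:
step_arm(
  increments=[
    {"tx": 0,"ty": 0,"tz": 0,"ax": 0,"ay": 0,"az": -0.09},
  ],
)

```text
t: 14.12
position: [599.4, -75.0, 269.8]
ee_rot: [[0.908, 0.42, 0.001], [0.42, -0.908, 0.001], [0.001, -0.001, -1.0]]
force: [2.1, 3.7, 0.5]
width: 13.8
finger_force: 30.0
```

```bash
python3 f.py
```

```text
t 14.12 yaw -65.2 q6 54.8 F [2.1 3.7 0.5] M [ 0.737 -0.259  0.041] w 13.8 tq6 -1.377 p [599.4 -75.  269.8]
```

Call:
step_arm(
  increments=[
    {"tx": 0,"ty": 0,"tz": 0,"ax": 0,"ay": 0,"az": -0.09},
  ],
)

```text
t: 14.2
position: [599.4, -75.0, 269.9]
ee_rot: [[0.942, 0.336, 0.001], [0.336, -0.942, 0.001], [0.001, -0.001, -1.0]]
force: [2.7, 3.5, 0.6]
width: 14.0
finger_force: 30.0
```

```bash
python3 f.py
```

```text
t 14.2 yaw -70.3 q6 60.0 F [2.7 3.5 0.6] M [ 0.661 -0.256  0.004] w 14.0 tq6 -1.377 p [599.4 -75.  269.9]
```

Call:
step_arm(
  increments=[
    {"tx": 0,"ty": 0,"tz": 0,"ax": 0,"ay": 0,"az": -0.09},
  ],
)

```text
t: 14.28
position: [599.4, -75.1, 269.9]
ee_rot: [[0.968, 0.25, 0.001], [0.25, -0.968, 0.001], [0.001, -0.001, -1.0]]
force: [2.1, 3.7, 0.5]
width: 13.9
finger_force: 30.0
```

```bash
python3 f.py
```

```text
t 14.28 yaw -75.5 q6 65.1 F [2.1 3.7 0.5] M [ 0.696 -0.228 -0.015] w 13.9 tq6 -1.377 p [599.4 -75.1 269.9]
```

Call:
step_arm(
  increments=[
    {"tx": 0,"ty": 0,"tz": 0,"ax": 0,"ay": 0,"az": -0.09},
  ],
)

```text
t: 14.37
position: [599.4, -75.0, 269.9]
ee_rot: [[0.987, 0.162, 0.001], [0.162, -0.987, 0.001], [0.001, -0.001, -1.0]]
force: [2.3, 4.4, 0.5]
width: 13.7
finger_force: 30.0
```

```bash
python3 f.py
```

```text
t 14.37 yaw -80.7 q6 70.3 F [2.3 4.4 0.5] M [ 0.716 -0.146  0.002] w 13.7 tq6 -1.377 p [599.4 -75.  269.9]
```

Call:
step_arm(
  increments=[
    {"tx": 0,"ty": 0,"tz": 0,"ax": 0,"ay": 0,"az": -0.09},
  ],
)

```text
t: 14.45
position: [599.4, -75.0, 269.8]
ee_rot: [[0.997, 0.073, 0.001], [0.073, -0.997, 0.001], [0.001, -0.001, -1.0]]
force: [2.5, 4.0, 0.2]
width: 14.0
finger_force: 30.0
```

```bash
python3 f.py
```

```text
t 14.45 yaw -85.8 q6 75.4 F [2.5 4.  0.2] M [ 0.737 -0.163  0.06 ] w 14.0 tq6 -1.377 p [599.4 -75.  269.8]
```

Call:
step_arm(
  increments=[
    {"tx": 0,"ty": 0,"tz": 0,"ax": 0,"ay": 0,"az": -0.09},
  ],
)

```text
t: 14.53
position: [599.4, -75.0, 269.8]
ee_rot: [[1.0, -0.017, 0.001], [-0.017, -1.0, 0.001], [0.001, -0.001, -1.0]]
force: [2.0, 4.7, 0.3]
width: 13.9
finger_force: 30.0
```

```bash
python3 f.py
```

```text
t 14.53 yaw -91.0 q6 80.6 F [2.  4.7 0.3] M [ 0.765 -0.189  0.045] w 13.9 tq6 -1.377 p [599.4 -75.  269.8]
```

Call:
step_arm(
  increments=[
    {"tx": 0,"ty": 0,"tz": 0,"ax": 0,"ay": 0,"az": -0.09},
  ],
)

```text
t: 14.62
position: [599.4, -75.0, 269.9]
ee_rot: [[0.994, -0.107, 0.001], [-0.107, -0.994, 0.001], [0.001, -0.001, -1.0]]
force: [1.9, 4.5, -0.1]
width: 13.9
finger_force: 30.0
```

```bash
python3 f.py
```

```text
t 14.62 yaw -96.1 q6 85.7 F [ 1.9  4.5 -0.1] M [ 0.777 -0.254  0.126] w 13.9 tq6 -1.345 p [599.4 -75.  269.9]
```

Call:
step_arm(
  increments=[
    {"tx": 0,"ty": 0,"tz": 0,"ax": 0,"ay": 0,"az": -0.09},
  ],
)

```text
t: 14.7
position: [599.4, -75.0, 269.8]
ee_rot: [[0.981, -0.196, 0.001], [-0.196, -0.981, 0.001], [0.001, -0.001, -1.0]]
force: [2.4, 3.6, -0.5]
width: 14.0
finger_force: 30.0
```

```bash
python3 f.py
```

```text
t 14.7 yaw -101.3 q6 90.9 F [ 2.4  3.6 -0.5] M [ 0.807 -0.213  0.158] w 14.0 tq6 -1.316 p [599.4 -75.  269.8]
```

Torque has changed at yaw ≈ -93°: the foot has met the sled and the ratchet is slipping. First click due near -108..-111°, second near -140°; go to about -122°.

Call:
step_arm(
  increments=[
    {"tx": 0,"ty": 0,"tz": 0,"ax": 0,"ay": 0,"az": -0.09},
  ],
)

```text
t: 14.78
position: [599.4, -75.0, 269.8]
ee_rot: [[0.959, -0.283, 0.001], [-0.283, -0.959, 0.001], [0.0, -0.001, -1.0]]
force: [3.1, 4.4, 1.0]
width: 13.4
finger_force: 30.0
```

```bash
python3 f.py
```

```text
t 14.78 yaw -106.4 q6 96.1 F [3.1 4.4 1. ] M [ 0.821 -0.18   0.14 ] w 13.4 tq6 -1.28 p [599.4 -75.  269.8]
```

Call:
step_arm(
  increments=[
    {"tx": 0,"ty": 0,"tz": 0,"ax": 0,"ay": 0,"az": -0.09},
  ],
)

```text
t: 14.87
position: [599.4, -75.0, 269.9]
ee_rot: [[0.93, -0.368, 0.001], [-0.368, -0.93, 0.001], [0.0, -0.001, -1.0]]
force: [2.8, 3.2, 0.5]
width: 13.8
finger_force: 30.0
```

```bash
python3 f.py
```

```text
t 14.87 yaw -111.6 q6 101.2 F [2.8 3.2 0.5] M [ 0.778 -0.182  0.199] w 13.8 tq6 -1.259 p [599.4 -75.  269.9]
```

Call:
step_arm(
  increments=[
    {"tx": 0,"ty": 0,"tz": 0,"ax": 0,"ay": 0,"az": -0.09},
  ],
)

```text
t: 14.95
position: [599.4, -75.0, 269.9]
ee_rot: [[0.893, -0.45, 0.001], [-0.45, -0.893, 0.001], [0.0, -0.001, -1.0]]
force: [2.0, 3.8, 1.0]
width: 14.4
finger_force: 30.0
```

```bash
python3 f.py
```

```text
t 14.95 yaw -116.7 q6 106.4 F [2.  3.8 1. ] M [ 0.716 -0.2    0.113] w 14.4 tq6 -1.311 p [599.4 -75.  269.9]
```

Call:
step_arm(
  increments=[
    {"tx": 0,"ty": 0,"tz": 0,"ax": 0,"ay": 0,"az": -0.09},
  ],
)

```text
t: 15.03
position: [599.4, -75.0, 269.9]
ee_rot: [[0.849, -0.529, 0.001], [-0.529, -0.849, 0.001], [0.0, -0.001, -1.0]]
force: [2.6, 3.1, 1.4]
width: 13.6
finger_force: 30.0
```

```bash
python3 f.py
```

```text
t 15.03 yaw -121.9 q6 111.5 F [2.6 3.1 1.4] M [ 0.83  -0.224  0.136] w 13.6 tq6 -1.33 p [599.4 -75.  269.9]
```

The torque rose to a peak at -111.6° and fell back afterwards: one click. Release and lift away.

Call:
step_arm(
  increments=[
    {"tx": 0,"ty": 0,"tz": 0,"ax": 0,"ay": 0,"az": 0},
    {"tx": 0,"ty": 0,"tz": 0,"ax": 0,"ay": 0,"az": 0},
    {"tx": 0,"ty": 0,"tz": 0,"ax": 0,"ay": 0,"az": 0},
    {"tx": 0,"ty": 0,"tz": 0,"ax": 0,"ay": 0,"az": 0},
    {"tx": 0,"ty": 0,"tz": 0,"ax": 0,"ay": 0,"az": 0},
    {"tx": 0,"ty": 0,"tz": 0,"ax": 0,"ay": 0,"az": 0},
  ],
  grip=60,
)

```text
t: 15.53
position: [599.2, -75.8, 269.5]
ee_rot: [[0.851, -0.525, -0.0], [-0.525, -0.851, -0.0], [-0.0, 0.0, -1.0]]
force: [-0.2, 0.4, 0.5]
width: 50.1
finger_force: 0.0
```

Call:
step_arm(
  increments=[
    {"tx": 0,"ty": 0,"tz": 10,"ax": 0,"ay": 0,"az": 0},
    {"tx": 0,"ty": 0,"tz": 30,"ax": 0,"ay": 0,"az": 0},
    {"tx": 0,"ty": 0,"tz": 60,"ax": 0,"ay": 0,"az": 0},
    {"tx": 0,"ty": 0,"tz": 90,"ax": 0,"ay": 0,"az": 0},
    {"tx": -30,"ty": 30,"tz": 110,"ax": 0,"ay": 0,"az": 0},
    {"tx": -60,"ty": 60,"tz": 130,"ax": 0,"ay": 0,"az": 0},
    {"tx": -90,"ty": 90,"tz": 130,"ax": 0,"ay": 0,"az": 0},
    {"tx": -120,"ty": 120,"tz": 130,"ax": 0,"ay": 0,"az": 0},
    {"tx": -140,"ty": 150,"tz": 130,"ax": 0,"ay": 0,"az": 0},
    {"tx": -150,"ty": 180,"tz": 130,"ax": 0,"ay": 0,"az": 0},
    {"tx": -150,"ty": 210,"tz": 130,"ax": 0,"ay": 0,"az": 0},
    {"tx": -150,"ty": 240,"tz": 130,"ax": 0,"ay": 0,"az": 0},
    {"tx": -150,"ty": 240,"tz": 130,"ax": 0,"ay": 0,"az": 0},
    {"tx": -150,"ty": 240,"tz": 130,"ax": 0,"ay": 0,"az": 0},
  ],
)

```text
t: 16.7
position: [448.8, 165.5, 400.3]
ee_rot: [[0.853, -0.523, 0.001], [-0.523, -0.853, -0.0], [0.001, -0.0, -1.0]]
force: [0.5, -0.2, -0.2]
width: 59.5
finger_force: 0.0
```

```bash
python3 f.py; python3 - <<'E'
from h import *
s=snap('side','s2.png'); c=cv2.imread('pics/s2.png')[170:310,230:430]; cv2.imwrite('pics/s2c.png',cv2.resize(c,None,fx=3.8,fy=3.8,interpolation=2))
for nm,z in (('sled_fin',58),('knob_grip',106),('sled',12)):
    for r in manip.pinpoint(s,nm): print(nm,round(r['confidence'],2),np.round(atz(s,r['pixel'],z),1))
E
```

```text
t 16.7 yaw -121.5 q6 137.7 F [ 0.5 -0.2 -0.2] M [-0.005  0.144  0.   ] w 59.5 tq6 0.18 p [448.8 165.5 400.3]
sled_fin 0.92 [412.2 202.   58. ]
sled_fin 0.73 [517.3 -41.1  58. ]
sled_fin 0.69 [846.9 137.9  58. ]
knob_grip 0.67 [600.3 -83.4 106. ]
sled 0.74 [568.9 -72.3  12. ]
sled 0.74 [787.9 117.6  12. ]
sled 0.7 [410.9 159.2  12. ]
```

View pics/s2c.png

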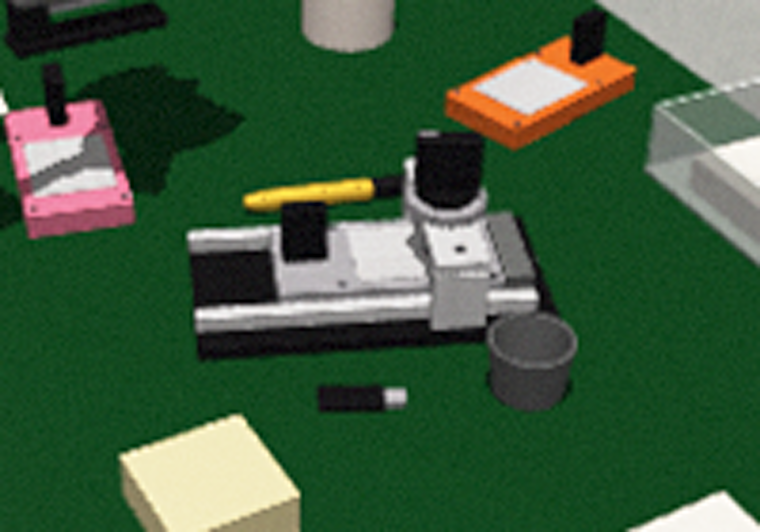

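The sled is home against the connector (crop ~(500,265)), the knob is free, and everything else is where it was. Handing in.

```bash
python3 -c "
from station import manip
print(manip.job_done())"
```

```text
the job is handed in; nothing more can be done
None
```

I slid the sled home against the connector with about 10 N at the wrist, turned the knob clockwise through one click (read from a rise and drop in torque), let go with nothing else moved, and handed the job in at about 17 s.

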